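Lock the push dispenser into its ledge bracket

ROBOT

A 6-joint arm with a two-finger parallel gripper is mounted at the origin on the work surface. World frame = base frame: x ahead of the robot, y to its left, z up, the work surface at z = 0. Lengths are in m, angles in degrees, forces in N, time in s.
With the tool pointing down it reaches from about 0.375 to 0.9 m from the base axis. Payload 3.1 kg.
Tool frame: the origin (TCP) lies on the centre line of the jaws, within the pads' length; the fingertips stand 25 mm ahead of it and the grasp point (between the pads) lies 6 mm ahead of it; z points along the fingers, y is the line along which they close (so a half turn about z gives the same grasp; the last joint's range is limited). The gripper opens to 87 mm and grips with 3 to 60 N. Pads are 19 mm wide; open, the fingers measure 117 mm over their backs; the gripper's body (75 mm by 190 mm) begins 51 mm behind the grasp point.
Start: joints at [58.814, 30.224, 82.088, -0, 67.689, -10.227], TCP at [0.224, 0.584, 0.248] pointing down, gripper open.
Joint ranges: [-176.69, 176.69], [-43.24, 126.21], [12.49, 139.97], [-82, 262], [0, 151.66], [-163.58, 163.58]. Speed limits (degrees/s): [159.86, 159.86, 180, 180, 180, 180].

INTERFACE

Orientations are given as a 3x3 rotation matrix whose columns are the frame's x, y, z axes.
In Python, from rig import bot, cams, models gives the robot as it stands. The module is installed in compiled form; this text tells all that it offers.
- The arm moves only by the shell command python3 -m handwheel 'ROWS' [OPENING]. ROWS is JSON, a list of rows, each a list of 6 numbers: the shift along the world's x, y, z each as a share of 1 m, from -1 to 1, then the turn, a rotation vector about the world's x, y, z each as a share of 2 rad, from -1 to 1. In form: [[dx, dy, dz, wx, wy, wz], ...]. A call has exactly 8 rows; each row is the pose to reach, as a shift and turn from the pose commanded when the call began; what a row does not reach only later rows make up. A row lasts 1/12 s, in which the tool goes at most 41.7 mm and 7.16 degrees, less where a joint would pass 70% of its speed; a pose out of reach is approached as far as the arm can. A call with a number of a shift or a turn outside -1 to 1 is refused whole. A call with a gripper value outside its range is refused whole. OPENING is the opening, from -1 (shut) to 1 (fully open), so that 0 is half open, set as the call begins (- or left out, the last holds). The fingers move at their own pace and stop on an object; the grip force is fixed at half the most. Time passes only in rows, so rows that repeat a pose let the fingers close, or fill a call up. It gives the time, the measured TCP pose, the force, the opening and the grip force at its end, in the units of the state.
- bot.read_state(): the state, without advancing time (a new reading comes with each control period).
- cams.capture(name): name is "side" or "top"; returns (picture, depth): 384x512x3 uint8, blue, green, red; 384x512 float32, m along the optical axis (not along the pixel's ray), 0 where there is no reading.
- cams.calibration(name): a dict with "mtx" (3x3 intrinsics, pixels), "dist_coeffs" ([k1, k2, p1, p2, k3] as OpenCV has them; the pictures are not rectified), "R" (3x3) and "t" (3): a world point X has camera coordinates R X + t. Camera axes: x right, y down, z forward; pixel columns grow to the right and rows downward; lengths in m; the calibration is good to about 2 mm. A picture is of the moment at which its call begins. calibration takes no time and is no camera call.
- bot.hand_in(): hands the job in; it is judged then, once.
Trained networks look in the newest picture that a camera, given by its name, has taken for a name from the list of things; names that differ only in an ending like _2 or _b are one class to them, and where a whole thing is asked for, a point or a joint stands for the part that bears it (a point fixed in the world has none). Each returns a list of dicts, best first, with "conf" (0 to 1); they miss things now and then, are a little off and sometimes report something else, mostly with a low value. They report only what shows in the picture. A call takes as long as a camera call. They do not tell look-alikes from the thing itself.
- models.spot_in(query, camera): "position" ([column, row] in pixels, amid what is visible of it).
- models.tip_of(query, camera): "position" ([column, row] in pixels: a listed point, or the origin of a listed thing).
The state is a dict: "time_s": time; "joint_positions": joint angles; "qvel": joint speeds; "tau": joint torques, N m; "position": TCP position; "tcp_rot": TCP orientation; "force": force on the tool from outside, world axes, zero at the start; "moment": the same for the moment, N m; "opening": opening from 0.0 (shut) to 1.0 (fully open); "grasp_force": force on a finger pad.
Only numpy, scipy, OpenCV 4.12 (cv2) and the standard library are available. Lean on these libraries where they do the work, as an engineer would, in place of code of your own. Each camera call takes 0.05 s, during which the arm holds its last target. There are 200 camera calls.

TASK

Lock the white push dispenser into its bracket: with a fingertip, push the red peg to swing the keeper clockwise until it rests against its stop pin with its nose over the dispenser's foot, and then spin the loose brass wing nut clockwise (seen from above) with fingertip strokes on its wings until it is down on the washer. Only push: do not grip the nut, the peg or anything else, use only light finger force, and leave the dispenser and the other things on the ledge where they stand. Finish clear of everything.

Things in the scene. Friction and masses are not known exactly. Their poses are not given: they have to be found in the camera images.
- bracket: Steel counter bracket fixed to the ledge (placed and turned anew each run): plate 230 (x) x 110 x 4 mm, origin under its centre on the ledge, z up. The dispenser's foot is centred at x = +55 mm, under a fixed lip at its +x edge. An upright 12 mm threaded stud stands at x = -55, y = 0, its top 46 mm above the ledge. Keeper stop pin: 8 mm thick, 25 mm high, at x = -5, y = -16.5 mm.
- keeper (a joint): Swing keeper: aluminium strap 159 x 24 x 5 mm pivoting on the stud, top 21 mm above the ledge, a 2 mm washer on it at the pivot. Value (rad): 0 = closed, at the stop pin, nose (73 mm from the stud) over the dispenser's foot, tail to the bracket's -x; grows as it swings open counterclockwise seen from above (limit 1.6). Stays where left; about 1 N at the peg moves it.
- peg (a point): Centre of the red upright finger peg on the keeper's tail, 14 mm across, standing from 21 to 43 mm above the ledge (this point at 43 mm, the top), 78 mm from the stud's axis. At keeper value a it lies, in the bracket's frame, in the direction 180 degrees + a from the stud.
- wing_nut (a joint): Loose brass wing nut on the stud. Value (rad): 0 = down on the washer, a firm stop; grows as backed off counterclockwise seen from above (right-hand thread, 1.75 mm a turn). Two equal opposite wings: at value q they point to angles q and q + 180 degrees from the bracket's x axis. Starts 1 to 1.6 turns loose; about 1 N at the wings turns it; stays where left.
- nut_seat (a point): Fixed point on the stud's axis at the washer's top, 23 mm above the ledge. Nut when down: hub (27 mm across at its foot, 21 at its top) from here to 39 mm above the ledge; wings 5 mm thick round ears, 24 mm across, from 29 to 53 mm above the ledge, out to 34 mm from the axis. The nut starts 2 to 3 mm higher.
- wing_a (a point): Outermost point of one of the two wings, half way up the wing, 34 mm from the stud's axis; turns and sinks with the nut.
- dispenser: White hard plastic push dispenser, 165 mm tall, body 68 mm across, standing loose in the bracket on a round foot 96 mm across and 10 mm thick; origin under the centre of the foot, 4 mm above the ledge. Its centre is 110 mm from the stud's axis. 0.3 to 0.6 kg.
- vial: Frosted glass vial with black cap, 30 mm across, 66 mm tall, loose near the dispenser on the bracket's -y side; origin under its centre. Leave alone.
- coaster: Round bamboo coaster, 92 mm across, 8.5 mm thick, lying loose beyond the bracket's -x end; origin under its centre. Leave alone.
- ice_roller: Pink silicone ice roller, lying, head 62 mm wide and 48 mm across at its origin (underside of the head), handle 160 mm long to its -x. Leave alone.
- tin: Silver aluminium bandage tin, 64 x 98 x 31 mm, loose along the tiled wall; origin under its centre. Leave alone.
- pill_box: Weekly pill box, 34 x 150 x 24 mm, loose along the tiled wall; origin under its centre. Leave alone.
- tumbler: Blue ceramic tumbler, 68 mm across, 95 mm tall, loose along the tiled wall; origin under its centre. Leave alone.
Things that resemble listed ones, but are neither listed nor needed, are in the scene too. Leave any pink or turquoise look-alike of the dispenser alone.

How it is judged:
By the outcome, as a careful person would: the job done as asked, in the order asked, and still so for the second after the job is handed in, with the robot touching nothing.
It also fails if it takes over 67 s, if anything falls off the work surface, if the arm or the gripper's body presses on something with over 40 N, if the wrist force passes 120 N, or if a joint passes its speed limit or range.

## Working session

There is one attempt and no reset: what is moved stays moved. The work goes in short steps, Python scripts to look and compute and a shell command to move; the robot and the scene stay as the last step left them, time stands still between calls to the robot, and variables do not carry over. Pictures are saved under pics/ and viewed, at most 10 in all, crops included, and the job is handed in when it is done.

```bash
mkdir -p pics; cat > h.py <<'E'
import numpy as np, cv2
from rig import bot, cams, models
def ray(name,px):
    c=cams.calibration(name); K=np.array(c["mtx"]);R=np.array(c["R"]);t=np.array(c["t"]).ravel()
    u=cv2.undistortPoints(np.array([[px]],float),K,np.array(c["dist_coeffs"]))[0,0]
    return -R.T@t, R.T@np.array([u[0],u[1],1.])
def at_z(name,px,z):
    o,d=ray(name,px); return o+d*(z-o[2])/d[2]
def proj(name,P):
    c=cams.calibration(name)
    R=np.array(c["R"]);t=np.array(c["t"],float)
    return cv2.projectPoints(np.array(P,float).reshape(-1,3),cv2.Rodrigues(R)[0],t,np.array(c["mtx"]),np.array(c["dist_coeffs"]))[0].reshape(-1,2)
def deep(name,px,D):
    o,d=ray(name,px); c,r=[int(round(v)) for v in px]
    p=D[max(r-1,0):r+2,max(c-1,0):c+2]; p=p[p>0]
    return o+d*np.median(p) if len(p) else None
E
python3 - <<'E'
from h import *
np.set_printoptions(precision=4,suppress=True)
for n in ["top","side"]:
    I,D=cams.capture(n); cv2.imwrite(f"pics/{n}0.png",I); np.save(f"{n}D.npy",D)
    o,_=ray(n,(256,192)); print(n,o)
    for q in ["peg","nut_seat","wing_a","dispenser","vial","coaster","keeper","bracket"]:
        for f in (models.tip_of,models.spot_in):
            try:
                for r in f(q,n)[:3]:
                    print(q,f.__name__,np.round(r["position"],1),round(r["conf"],2),deep(n,r["position"],D))
            except Exception as e: print(q,f.__name__,e)
s=bot.read_state(); print(s["time_s"],s["tcp_rot"])
E
```

```text
top [0.5269 0.0265 0.9814]
peg call [264.8 181.7] 0.96 [0.6154 0.0069 0.0424]
peg call [330.  198.7] 0.42 [ 0.5724 -0.1749  0.0091]
peg call [262.6 130.2] 0.39 [0.7606 0.0134 0.0228]
peg call [256.4 203.4] 0.76 [0.5568 0.0291 0.0444]
nut_seat call [254.9 207.9] 0.71 [0.5448 0.033  0.0453]
nut_seat call [249.3 207.9] 0.7 [0.5455 0.0489 0.0022]
wing_a call [252.9 217.8] 0.63 [0.5184 0.038  0.0499]
wing_a call [148.4 191.6] 0.72 [0.5867 0.3229 0.0393]
wing_a call [255.1 203.6] 0.49 [0.5564 0.0326 0.0406]
dispenser call [215.2 215.5] 0.82 [0.5241 0.1241 0.1678]
dispenser call [236.6 275.6] 0.67 [0.3855 0.0733 0.1628]
dispenser call [161.8 256.5] 0.57 [0.4213 0.2619 0.1144]
dispenser call [159.1 255.6] 0.71 [0.4243 0.2666 0.1219]
dispenser call [216.6 213.8] 0.7 [0.528  0.1208 0.1685]
vial call [206.6 181.2] 0.44 [0.6136 0.1605 0.0646]
coaster call [330.6 198.8] 0.92 [ 0.5722 -0.1767  0.0088]
coaster call [331.7 200. ] 0.87 [ 0.5689 -0.1797  0.009 ]
coaster call [248.4 205.5] 0.43 [0.5521 0.0514 0.0032]
keeper call it knows: bracket, coaster, dispenser, ice_roller, nut_seat, peg, pill_box
[... 1091 characters left out ...]
0.2575 0.0966]
vial call [223.5 181.8] 0.67 [0.525  0.1047 0.0418]
vial call [252.3 170.3] 0.66 [0.6134 0.1539 0.019 ]
vial call [253.3 163.3] 0.63 [0.6166 0.1545 0.0408]
vial call [224.3 125.5] 0.31 [0.6021 0.4147 0.0035]
coaster call [282.  276.3] 0.64 [ 0.5731 -0.1786  0.0085]
coaster call [283.3 278.3] 0.8 [ 0.5736 -0.1845  0.0093]
keeper call it knows: bracket, coaster, dispenser, ice_roller, nut_seat, peg, pill_box, tin, tumbler, vial, wing
keeper call [249.  209.6] 0.83 [0.5621 0.0134 0.0205]
bracket call [231.  196.6] 0.76 [0.5258 0.0339 0.0538]
bracket call [238.6 207.5] 0.86 [0.539  0.0198 0.0281]
1.6 [[-0.9338  0.3577 -0.    ]
 [ 0.3577  0.9338 -0.    ]
 [ 0.     -0.     -1.    ]]
```

View pics/top0.png

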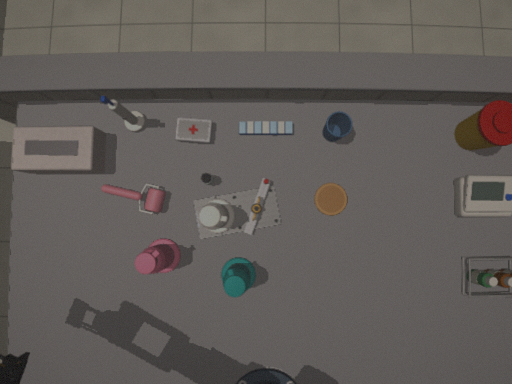

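View pics/side0.png

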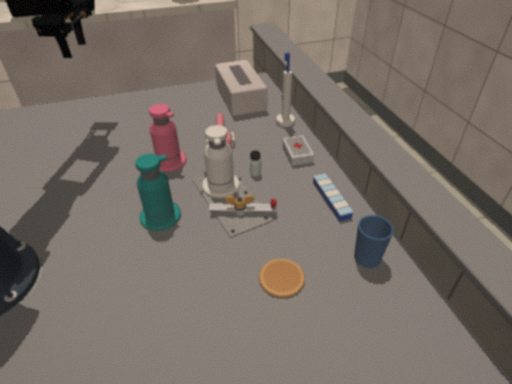

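The top view shows the white dispenser at (215,215) in the bracket, the peg at (265,182), the nut at (256,208), the vial at (206,180) and the coaster at (331,199). There are three candidates for the dispenser: white (215,215), pink (150,260) and turquoise (237,277). The white one in the bracket is the one meant. I'll enlarge it to confirm.

```bash
python3 - <<'E'
from h import *
A=cv2.imread("pics/top0.png")[165:255,185:295]; B=cv2.imread("pics/side0.png")[110:245,185:295]
A=cv2.resize(A,None,fx=4,fy=4,interpolation=cv2.INTER_CUBIC); B=cv2.resize(B,None,fx=3,fy=3,interpolation=cv2.INTER_CUBIC)
C=np.zeros((410,780,3),np.uint8); C[:360,:440]=A; C[:405,445:775]=B
cv2.imwrite("pics/crop0.png",C)
D=np.load("topD.npy")
# points by height classes in region
pts={}
for r in range(175,245):
  for c in range(190,290):
    p=deep("top",(c,r),D)
    if p is not None: pts[c,r]=p
P=np.array(list(pts.values())); 
k=P[(P[:,2]>.017)&(P[:,2]<.025)&(P[:,1]<.06)]; print("keeper",len(k),k.mean(0))
w=P[(P[:,2]>.046)&(P[:,2]<.062)&(P[:,1]<.07)]; print("wings",w)
E
```

```text
Traceback (most recent call last):
  File "h.py", line 14, in deep
    o,d=ray(name,px); c,r=[int(round(v)) for v in px]
        ~~~^^^^^^^^^
  File "h.py", line 4, in ray
    c=cams.calibration(name); K=np.array(c["mtx"]);R=np.array(c["R"]);t=np.array(c["t"]).ravel()
ValueError: time passes only in moves, steps and waits
```

View pics/crop0.png

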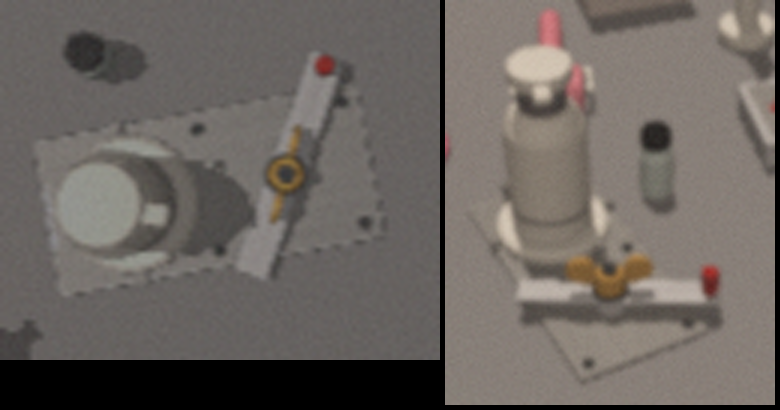

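The enlarged crop confirms the white dispenser in the bracket. In crop pixels, the stud and nut are at (285,174), the wing tips at (297,128) and (275,218), the peg at (325,65), and the plate corners at (38,142), (356,90), (383,237) and (65,295).

```bash
python3 - <<'E'
import re
s=open('h.py').read().replace('cams.calibration(name)','CAL[name]').replace('def ray','CAL={n:cams.calibration(n) for n in ("top","side")}\ndef ray',1)
open('h.py','w').write(s)
E
python3 - <<'E'
from h import *
np.set_printoptions(precision=4,suppress=True)
f=lambda p,z:at_z("top",((p[0]+.5)/4-.5+185,(p[1]+.5)/4-.5+165),z)
c=np.array([f(p,.004) for p in [(38,142),(356,90),(383,237),(65,295)]]); ctr=c.mean(0)
print(c,ctr,[np.linalg.norm(c[i]-c[i-1]) for i in range(4)])
bx=(c[0]+c[3]-c[1]-c[2]); th=np.arctan2(bx[1],bx[0]); print("bracket ang",np.degrees(th))
u=np.array([np.cos(th),np.sin(th),0]);print("stud from plate",ctr-.055*u,"disp",ctr+.055*u)
st=f((285,174),.0465);pg=f((325,65),.043);print("stud",st,"peg",pg,np.linalg.norm((pg-st)[:2]))
print("keeper a",(np.degrees(np.arctan2(*(pg-st)[1::-1]))-180-np.degrees(th))%360)
for w in [(297,128),(275,218)]:
  x=f(w,.048);d=(x-st)[:2];print("wing",x,np.linalg.norm(d),np.degrees(np.arctan2(d[1],d[0])))
sp=lambda p,z:at_z("side",((p[0]-445+.5)/3-.5+185,(p[1]+.5)/3-.5+110),z)
print("side peg",sp((710,268),.043),"stud",sp((609,268),.046))
E
```

```text
[[ 0.5659  0.2036  0.004 ]
 [ 0.6039 -0.0186  0.004 ]
 [ 0.5017 -0.0378  0.004 ]
 [ 0.4596  0.1829  0.004 ]] [0.5328 0.0825 0.004 ] [np.float64(0.10835262534204847), np.float64(0.22543619562061895), np.float64(0.10396593270992557), np.float64(0.22471446944639867)]
bracket ang 100.26090517450885
stud from plate [0.5426 0.0284 0.004 ] disp [0.523  0.1366 0.004 ]
stud [0.5442 0.0304 0.0465] peg [0.6175 0.0041 0.043 ] 0.07795870746067556
keeper a 60.018921421524965
wing [0.5748 0.0226 0.048 ] 0.03161946722907129 -14.23213128270906
wing [0.5149 0.0368 0.048 ] 0.029962731091583136 167.63623559905253
side peg [0.6188 0.0076 0.043 ] stud [0.5439 0.0284 0.046 ]
```

```bash
python3 -m handwheel '[[0.42,-0.562,0,0,0,-0.34],[0.42,-0.562,0,0,0,-0.34],[0.42,-0.562,0,0,0,-0.34],[0.42,-0.562,0,0,0,-0.34],[0.42,-0.562,0,0,0,-0.34],[0.42,-0.562,0,0,0,-0.34],[0.42,-0.562,0,0,0,-0.34],[0.42,-0.562,0,0,0,-0.34]]' -1
```

```text
time_s: 2.27
position: [0.424, 0.315, 0.2478]
tcp_rot: [[-0.501, 0.865, 0.001], [0.865, 0.501, 0.0], [-0.0, 0.001, -1.0]]
force: [0.8, 0.0, 0.4]
opening: 0.48
grasp_force: 0.0
```

```bash
python3 -m handwheel '[[0.22,-0.293,0,0,0,0],[0.22,-0.293,0,0,0,0],[0.22,-0.293,0,0,0,0],[0.22,-0.293,0,0,0,0],[0.22,-0.293,0,0,0,0],[0.22,-0.293,0,0,0,0],[0.22,-0.293,0,0,0,0],[0.22,-0.293,0,0,0,0]]'
```

```text
time_s: 2.93
position: [0.6242, 0.0481, 0.2477]
tcp_rot: [[-0.501, 0.866, 0.0], [0.866, 0.501, 0.0], [-0.0, 0.0, -1.0]]
force: [0.3, 0.2, 0.4]
opening: 0.009
grasp_force: 0.0
```

```bash
python3 -m handwheel '[[0,0,-0.04,0,0,0],[0,0,-0.08,0,0,0],[0,0,-0.12,0,0,0],[0,0,-0.12,0,0,0],[0,0,-0.12,0,0,0],[0,0,-0.12,0,0,0],[0,0,-0.12,0,0,0],[0,0,-0.12,0,0,0]]'
python3 - <<'E'
from h import *
np.set_printoptions(precision=4,suppress=True)
s=bot.read_state();print(s["position"],s["opening"],s["force"])
I,D=cams.capture("top");J,_=cams.capture("side")
C=np.zeros((405,800,3),np.uint8)
C[:360,:440]=cv2.resize(I[165:255,185:295],None,fx=4,fy=4); C[:405,445:]=cv2.resize(J[120:255,187:305],(355,405))
cv2.imwrite("pics/a1.png",C)
E
```

```text
time_s: 3.6
position: [0.6252, 0.0502, 0.131]
tcp_rot: [[-0.502, 0.865, 0.006], [0.865, 0.502, -0.001], [-0.004, 0.005, -1.0]]
force: [0.1, 0.6, -0.2]
opening: 0.004
grasp_force: 0.0
[0.6252 0.0502 0.131 ] 0.0036745673124403883 [ 0.1266  0.6342 -0.1919]
```

View pics/a1.png

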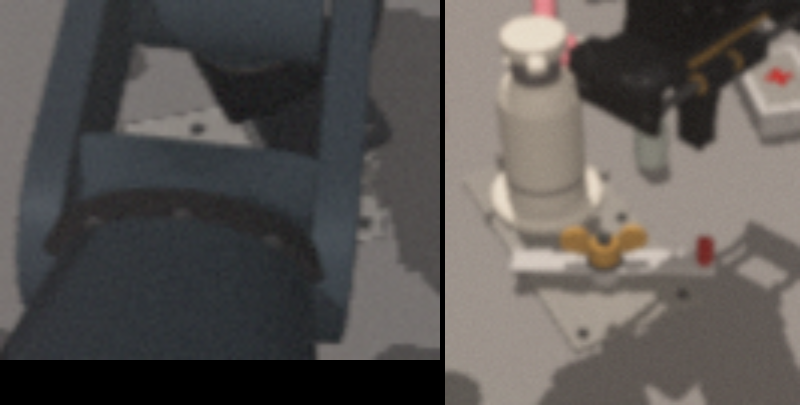

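The side view shows the closed fingertip at about (695,135), above and behind the red peg at (705,250). The white dispenser is clear of the gripper.

```bash
python3 -m handwheel '[[0.02,-0.028,0,0,0,0],[0.02,-0.028,-0.02,0,0,0],[0.02,-0.028,-0.04,0,0,0],[0.02,-0.028,-0.06,0,0,0],[0.02,-0.028,-0.073,0,0,0],[0.02,-0.028,-0.073,0,0,0],[0.02,-0.028,-0.073,0,0,0],[0.02,-0.028,-0.073,0,0,0]]'
python3 - <<'E'
from h import *
s=bot.read_state();print(np.round(s["position"],4),s["force"])
p=np.array([.6449,.0215])
S=np.array([.5438,.0293]); off=22e-3*np.array([np.cos(np.pi/6),.5])
for a in range(-18,-96,-6):
    q=S+.078*np.array([np.cos(np.radians(a)),np.sin(np.radians(a))])+off; print(a,np.round(q,4),np.round(q-p,3))
J,_=cams.capture("side")
cv2.imwrite("pics/a2.png",cv2.resize(J[160:250,200:310],(660,540),interpolation=cv2.INTER_CUBIC))
E
```

```text
time_s: 4.37
position: [0.6441, 0.0221, 0.0558]
tcp_rot: [[-0.501, 0.865, 0.002], [0.865, 0.501, -0.0], [-0.001, 0.002, -1.0]]
force: [0.1, -0.1, 0.3]
opening: 0.007
grasp_force: 0.0
[0.6441 0.0221 0.0558] [ 0.13427299 -0.05467123  0.32764712]
-18 [0.637  0.0162] [-0.008 -0.005]
-24 [0.6341 0.0086] [-0.011 -0.013]
-30 [0.6304 0.0013] [-0.014 -0.02 ]
-36 [ 0.626  -0.0055] [-0.019 -0.027]
-42 [ 0.6208 -0.0119] [-0.024 -0.033]
-48 [ 0.615  -0.0177] [-0.03  -0.039]
-54 [ 0.6087 -0.0228] [-0.036 -0.044]
-60 [ 0.6019 -0.0272] [-0.043 -0.049]
-66 [ 0.5946 -0.031 ] [-0.05  -0.052]
-72 [ 0.587  -0.0339] [-0.058 -0.055]
-78 [ 0.5791 -0.036 ] [-0.066 -0.057]
-84 [ 0.571  -0.0373] [-0.074 -0.059]
-90 [ 0.5629 -0.0377] [-0.082 -0.059]
```

View pics/a2.png

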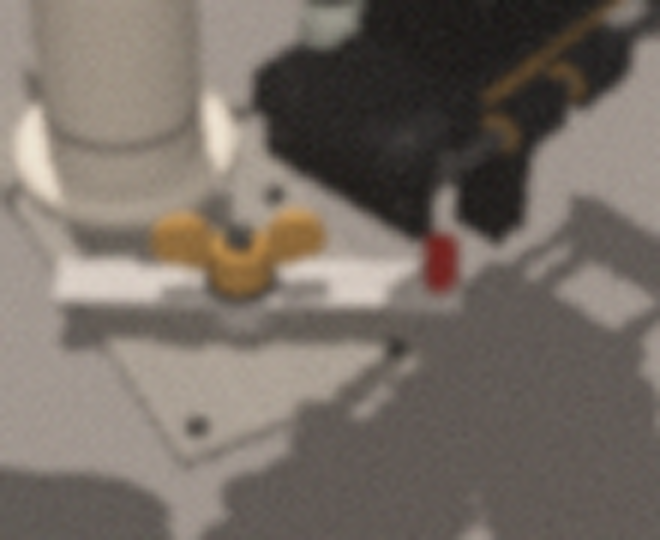

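The closed fingertip at (490,215) stands beside the peg at (440,260), and nothing is touching. I'll push along the arc.

```bash
python3 -m handwheel '[[-0.004,-0.003,0,0,0,0],[-0.008,-0.005,0,0,0,0],[-0.010,-0.010,0,0,0,0],[-0.012,-0.016,0,0,0,0],[-0.014,-0.020,0,0,0,0],[-0.017,-0.024,0,0,0,0],[-0.020,-0.029,0,0,0,0],[-0.024,-0.033,0,0,0,0]]'
```

```text
time_s: 5.08
position: [0.62, -0.012, 0.0548]
tcp_rot: [[-0.501, 0.865, 0.002], [0.865, 0.501, -0.001], [-0.002, 0.002, -1.0]]
force: [1.7, -0.2, 1.1]
opening: 0.008
grasp_force: 0.7
```

```bash
python3 -m handwheel '[[-0.004,-0.004,0,0,0,0],[-0.008,-0.008,0,0,0,0],[-0.012,-0.011,0,0,0,0],[-0.016,-0.014,0,0,0,0],[-0.021,-0.017,0,0,0,0],[-0.026,-0.019,0,0,0,0],[-0.030,-0.021,0,0,0,0],[-0.034,-0.022,0,0,0,0]]'
python3 - <<'E'
from h import *
J,_=cams.capture("side")
cv2.imwrite("pics/a3.png",cv2.resize(J[160:250,200:310],(660,540),interpolation=cv2.INTER_CUBIC))
E
```

```text
time_s: 5.75
position: [0.5845, -0.0331, 0.0545]
tcp_rot: [[-0.501, 0.865, -0.001], [0.865, 0.501, 0.0], [0.0, -0.0, -1.0]]
force: [1.4, -0.4, -1.0]
opening: 0.005
grasp_force: 0.4
```

View pics/a3.png

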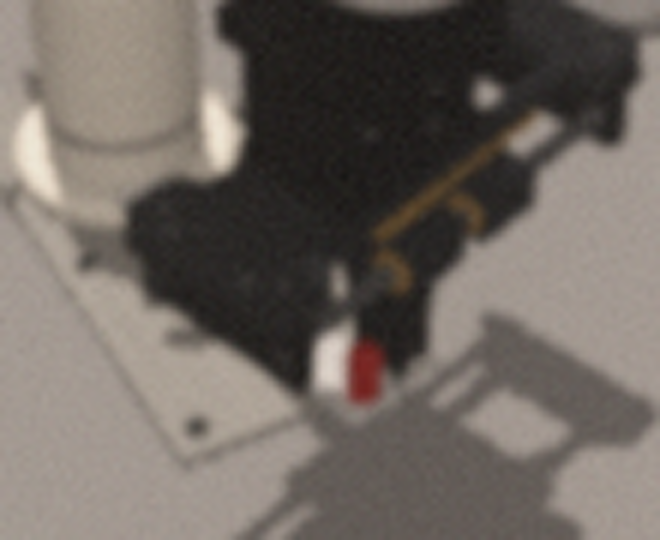

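The peg at (365,370) follows the finger and the keeper is nearly closed. I'll go gently to the stop.

```bash
python3 -m handwheel '[[-0.002,-0.0005,0,0,0,0],[-0.004,-0.001,0,0,0,0],[-0.005,-0.001,0,0,0,0],[-0.006,-0.0015,0,0,0,0],[-0.007,-0.002,0,0,0,0],[-0.008,-0.002,0,0,0,0],[-0.009,-0.002,0,0,0,0],[-0.009,-0.002,0,0,0,0]]'
```

```text
time_s: 6.47
position: [0.576, -0.0349, 0.0545]
tcp_rot: [[-0.501, 0.865, -0.0], [0.865, 0.501, -0.0], [0.0, -0.0, -1.0]]
force: [0.2, -0.3, 0.5]
opening: 0.002
grasp_force: 0.1
```

```bash
python3 -m handwheel '[[-0.001,0,0,0,0,0],[-0.001,0,0,0,0,0],[-0.002,0,0,0,0,0],[-0.002,0,0,0,0,0],[-0.003,0,0,0,0,0],[-0.003,0,0,0,0,0],[-0.003,0,0,0,0,0],[-0.003,0,0,0,0,0]]'
```

```text
time_s: 7.13
position: [0.573, -0.0349, 0.0545]
tcp_rot: [[-0.501, 0.865, -0.0], [0.865, 0.501, 0.0], [0.0, -0.0, -1.0]]
force: [0.3, 0.4, 0.4]
opening: 0.005
grasp_force: 0.1
```

```bash
python3 -m handwheel '[[-0.0005,0,0,0,0,0],[-0.001,0,0,0,0,0],[-0.001,0,0,0,0,0],[-0.0015,0,0,0,0,0],[-0.002,0,0,0,0,0],[-0.002,0,0,0,0,0],[-0.0025,0,0,0,0,0],[-0.003,0,0,0,0,0]]'; python3 -c "
from h import *
J,_=cams.capture('side')
cv2.imwrite('pics/a4.png',cv2.resize(J[160:250,200:310],(660,540),interpolation=cv2.INTER_CUBIC))
print(bot.read_state()['force'],[ (r['position'],r['conf']) for r in models.tip_of('peg','side')])
for a in (-84,-82,-80,-78,-76): print(a,proj('side',[.5438+.078*np.cos(np.radians(a)),.0293+.078*np.sin(np.radians(a)),.043]))"
```

```text
time_s: 7.8
position: [0.5715, -0.035, 0.0547]
tcp_rot: [[-0.501, 0.865, 0.003], [0.865, 0.501, -0.0], [-0.002, 0.002, -1.0]]
force: [3.6, 1.8, -1.8]
opening: 0.003
grasp_force: 2.1
[ 5.16275308  0.67309214 -1.70590013] [([258.3, 215.7], 0.48)]
-84 [[252.499      221.92210884]]
-82 [[253.64100111 221.5434303 ]]
-80 [[254.76210221 221.13729559]]
-78 [[255.86075198 220.70437544]]
-76 [[256.93544597 220.24538112]]
```

View pics/a4.png

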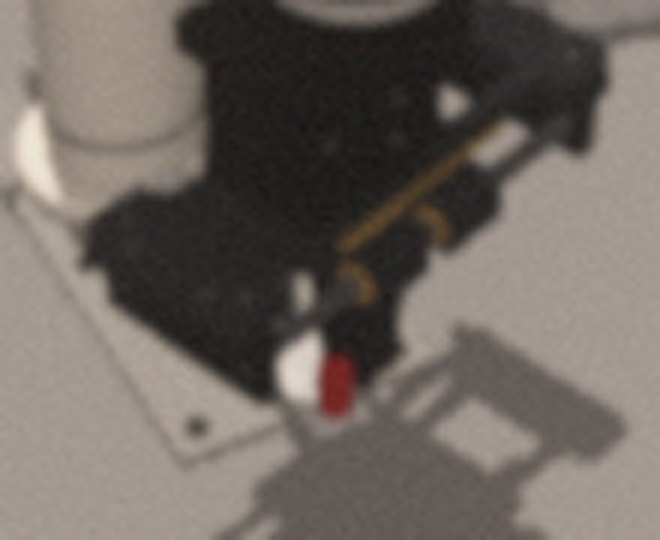

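The peg at (340,385) rests with the keeper at its stop: 5 N is building and motion has ceased, at the expected angle. I'll back off, lift and go over to the nut.

```bash
python3 -m handwheel '[[0.007,0.004,0,0,0,0],[0.014,0.008,0,0,0,0],[0.014,0.008,0.03,0,0,0],[0.014,0.008,0.05,0,0,0],[0.005,0.03,0.05,0,0,0],[-0.004,0.06,0.05,0,0,0],[-0.013,0.088,0.05,0,0,0],[-0.013,0.088,0.05,0,0,0]]'; python3 -c "
from h import *
J,_=cams.capture('side')
cv2.imwrite('pics/a5.png',cv2.resize(J[160:250,200:310],(660,540),interpolation=cv2.INTER_CUBIC))
print(bot.read_state()['position'],[ (r['position'],r['conf']) for r in models.tip_of('peg','side')])
"
```

```text
time_s: 8.57
position: [0.5532, 0.0578, 0.1043]
tcp_rot: [[-0.505, 0.863, -0.007], [0.863, 0.505, 0.002], [0.005, -0.005, -1.0]]
force: [-0.7, 0.2, -0.3]
opening: 0.008
grasp_force: 0.0
[0.55488853 0.05583699 0.10434072] [([259.2, 220.7], 0.77)]
```

View pics/a5.png

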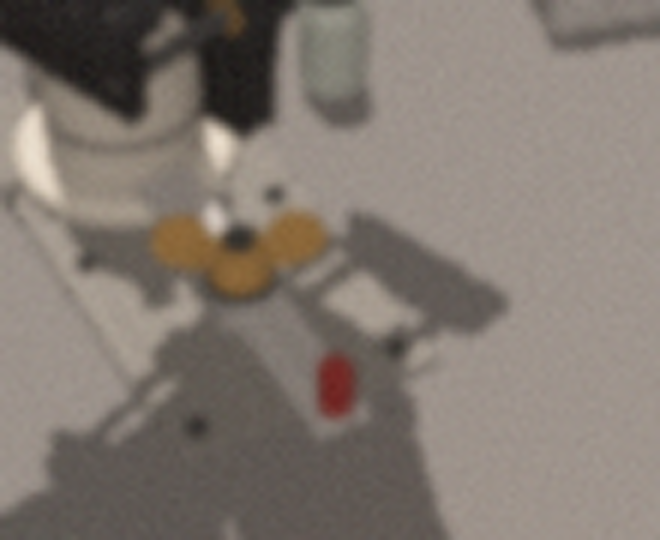

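The keeper is closed with the peg at (338,385). The nut's wings are at (180,242) and (300,237), unmoved. Next is the nut.

```bash
python3 -m handwheel '[[0,0,-0.012,0,0,0],[0,0,-0.024,0,0,0],[0,0,-0.036,0,0,0],[0,0,-0.036,0,0,0],[0,0,-0.036,0,0,0],[0,0,-0.036,0,0,0],[0,0,-0.036,0,0,0],[0,0,-0.036,0,0,0]]'; python3 -c "
from h import *
print(np.round(bot.read_state()['position'],4))
for a in range(60,-201,-15): print(a,np.round([.5438+.027*np.cos(np.radians(a)),.0293+.027*np.sin(np.radians(a))],3))"
```

```text
time_s: 9.33
position: [0.5577, 0.0529, 0.0691]
tcp_rot: [[-0.501, 0.865, 0.001], [0.865, 0.501, -0.0], [-0.001, 0.001, -1.0]]
force: [-0.0, -0.5, 1.0]
opening: 0.006
grasp_force: 0.0
[0.5577 0.0529 0.0691]
60 [0.557 0.053]
45 [0.563 0.048]
30 [0.567 0.043]
15 [0.57  0.036]
0 [0.571 0.029]
-15 [0.57  0.022]
-30 [0.567 0.016]
-45 [0.563 0.01 ]
-60 [0.557 0.006]
-75 [0.551 0.003]
-90 [0.544 0.002]
-105 [0.537 0.003]
-120 [0.53  0.006]
-135 [0.525 0.01 ]
-150 [0.52  0.016]
-165 [0.518 0.022]
-180 [0.517 0.029]
-195 [0.518 0.036]
```

```bash
python3 -m handwheel '[[0.003,-0.002,0,0,0,0],[0.006,-0.005,0,0,0,0],[0.010,-0.010,0,0,0,0],[0.013,-0.017,0,0,0,0],[0.014,-0.024,0,0,0,0],[0.013,-0.031,0,0,0,0],[0.010,-0.037,0,0,0,0],[0.006,-0.043,0,0,0,0]]'
```

```text
time_s: 10.0
position: [0.5635, 0.0093, 0.0686]
tcp_rot: [[-0.5, 0.866, 0.001], [0.866, 0.5, 0.0], [-0.0, 0.001, -1.0]]
force: [0.8, 1.9, 0.3]
opening: 0.007
grasp_force: 0.8
```

```bash
python3 -m handwheel '[[-0.006,-0.004,0,0,0,0],[-0.012,-0.007,0,0,0,0],[-0.019,-0.008,0,0,0,0],[-0.026,-0.007,0,0,0,0],[-0.033,-0.004,0,0,0,0],[-0.038,0,0,0,0,0],[-0.043,0.006,0,0,0,0],[-0.045,0.012,0,0,0,0]]'
```

```text
time_s: 10.67
position: [0.5168, 0.0228, 0.0685]
tcp_rot: [[-0.501, 0.865, -0.002], [0.865, 0.501, 0.0], [0.001, -0.001, -1.0]]
force: [1.0, -1.1, -0.1]
opening: 0.004
grasp_force: 0.5
```

```bash
python3 -m handwheel '[[-0.001,0.004,0,0,0,0],[-0.001,0.008,0,0,0,0],[-0.001,0.011,0,0,0,0],[0,0.014,0,0,0,0],[0,0.014,0,0,0,0],[0,0.014,0,0,0,0],[-0.002,0.010,0,0,0,0],[-0.002,0.010,0.02,0,0,0]]'; python3 -c "
from h import *
J,_=cams.capture('side')
cv2.imwrite('pics/a6.png',cv2.resize(J[160:250,200:310],(660,540),interpolation=cv2.INTER_CUBIC))"
```

```text
time_s: 11.33
position: [0.5138, 0.0318, 0.0861]
tcp_rot: [[-0.501, 0.866, -0.007], [0.866, 0.501, 0.001], [0.004, -0.006, -1.0]]
force: [0.4, 0.9, 0.0]
opening: 0.006
grasp_force: 0.0
```

View pics/a6.png

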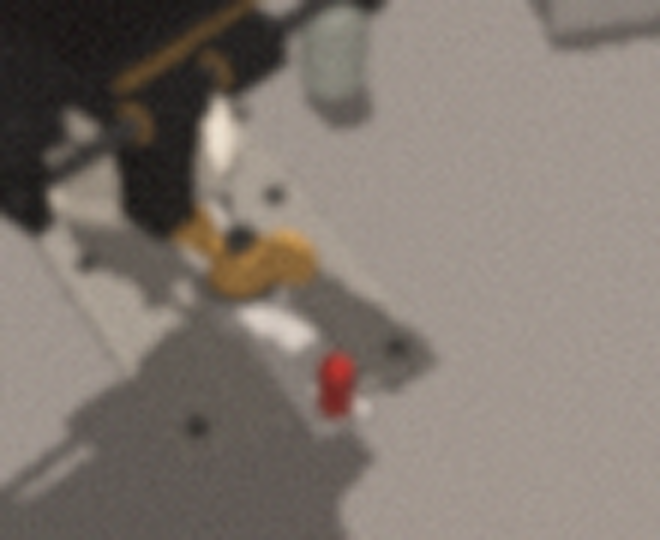

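The right wing is now at about (293,255), turned toward the peg, and the keeper and peg are unchanged at (338,385). I'll work out the wing angle.

```bash
python3 -c "
from h import *
for a in range(-10,-81,-10):
  r=np.radians(a); print(a,(proj('side',[.5438+.022*np.cos(r),.0293+.022*np.sin(r),.0425])[0]-[200,160])*6)"
```

```text
-10 [292.2288993  233.93493259]
-20 [292.52532317 240.65416504]
-30 [291.08517943 247.37372913]
-40 [287.93641071 253.88689727]
-50 [283.16126714 259.98962055]
-60 [276.89549421 265.48743383]
-70 [269.32542075 270.2024452 ]
-80 [260.68286585 273.98007011]
```

```bash
python3 -m handwheel '[[0,0,0.015,0,0,0],[0.026,0.004,0.015,0,0,0],[0.053,0.008,0.015,0,0,0],[0.053,0.008,0.015,0,0,0],[0.053,0.008,0.003,0,0,0],[0.053,0.008,-0.010,0,0,0],[0.053,0.008,-0.021,0,0,0],[0.053,0.008,-0.021,0,0,0]]'
```

```text
time_s: 12.05
position: [0.5674, 0.0399, 0.0653]
tcp_rot: [[-0.501, 0.866, -0.005], [0.866, 0.501, 0.001], [0.003, -0.004, -1.0]]
force: [0.3, 1.1, 0.5]
opening: 0.005
grasp_force: 0.0
```

```bash
python3 -m handwheel '[[0.002,-0.005,0.001,0,0,0],[0.003,-0.012,0.001,0,0,0],[0.002,-0.019,0.001,0,0,0],[-0.001,-0.025,0.001,0,0,0],[-0.005,-0.031,0.001,0,0,0],[-0.011,-0.035,0.001,0,0,0],[-0.017,-0.038,0.001,0,0,0],[-0.024,-0.039,0.001,0,0,0]]'
```

```text
time_s: 12.72
position: [0.545, 0.0003, 0.0688]
tcp_rot: [[-0.501, 0.866, 0.001], [0.866, 0.501, -0.0], [-0.001, 0.001, -1.0]]
force: [1.0, -0.5, -0.1]
opening: 0.008
grasp_force: 0.5
```

```bash
python3 -m handwheel '[[-0.007,0.001,0,0,0,0],[-0.014,0.004,0,0,0,0],[-0.019,0.008,0,0,0,0],[-0.024,0.014,0,0,0,0],[-0.026,0.020,0,0,0,0],[-0.027,0.027,0,0,0,0],[-0.028,0.024,0,0,0,0],[-0.029,0.024,0.020,0,0,0]]'; python3 -c "
from h import *
J,_=cams.capture('side'); print(np.round(bot.read_state()['position'],4))
c=J[160:250,200:310]; np.save('a7.npy',c)
h=cv2.cvtColor(c,cv2.COLOR_BGR2HSV); m=((h[...,0]>8)&(h[...,0]<26)&(h[...,1]>110)&(h[...,2]>70)).astype(np.uint8)
for r in range(30,52): print(r,''.join('#' if v else '.' for v in m[r,20:60]))"
```

```text
time_s: 13.38
position: [0.5137, 0.026, 0.0861]
tcp_rot: [[-0.502, 0.865, -0.007], [0.865, 0.502, 0.001], [0.005, -0.006, -1.0]]
force: [-0.0, -0.5, 0.3]
opening: 0.006
grasp_force: 0.0
[0.5161 0.0257 0.0904]
30 ........................................
31 ........................................
32 ........................................
33 ........................................
34 ........................................
35 ........................................
36 ........................................
37 .............#..........................
38 ............###...........####..........
39 ..........#####..........#######........
40 .........########.....###########.......
41 .........#########....###########.......
42 ..........#######################.......
43 ..............###################.......
44 ...............#################........
45 ...............#################........
46 ...............###########..............
47 ...............##########...............
48 ................########................
49 ..................###...................
50 ........................................
51 ........................................
```

```bash
python3 -m handwheel '[[0,0,0.012,0,0,0],[0.025,0.009,0.012,0,0,0],[0.051,0.019,0.012,0,0,0],[0.051,0.019,0.012,0,0,0],[0.051,0.019,0,0,0,0],[0.051,0.019,-0.012,0,0,0],[0.051,0.019,-0.022,0,0,0],[0.051,0.019,-0.022,0,0,0]]'
```

```text
time_s: 14.1
position: [0.5648, 0.0442, 0.0639]
tcp_rot: [[-0.501, 0.865, -0.006], [0.865, 0.501, 0.001], [0.004, -0.005, -1.0]]
force: [-0.5, 0.2, -0.4]
opening: 0.006
grasp_force: 0.0
```

```bash
python3 -m handwheel '[[0.002,-0.004,0.001,0,0,0],[0.003,-0.008,0.001,0,0,0],[0.005,-0.012,0.001,0,0,0],[0.005,-0.016,0.001,0,0,0],[0.0045,-0.020,0.001,0,0,0],[0.003,-0.0245,0.001,0,0,0],[0.002,-0.0265,0.001,0,0,0],[0.001,-0.0285,0.001,0,0,0]]'
```

```text
time_s: 14.77
position: [0.5682, 0.0152, 0.0678]
tcp_rot: [[-0.501, 0.866, 0.0], [0.866, 0.501, 0.0], [-0.0, 0.0, -1.0]]
force: [-0.1, 1.6, 0.5]
opening: 0.003
grasp_force: 0.4
```

```bash
python3 -m handwheel '[[-0.0005,-0.001,0,0,0,0],[-0.001,-0.002,0,0,0,0],[-0.0015,-0.003,0,0,0,0],[-0.002,-0.004,0,0,0,0],[-0.003,-0.005,0,0,0,0],[-0.003,-0.005,0,0,0,0],[-0.003,-0.005,0,0,0,0],[-0.003,-0.005,0,0,0,0]]'
```

```text
time_s: 15.43
position: [0.5652, 0.0105, 0.0676]
tcp_rot: [[-0.501, 0.865, -0.0], [0.865, 0.501, -0.0], [-0.0, -0.0, -1.0]]
force: [1.1, 0.6, 0.2]
opening: 0.006
grasp_force: 0.4
```

Finger at about -42°. I'll continue in small increments.

```bash
python3 -m handwheel '[[-0.0005,-0.0005,0,0,0,0],[-0.001,-0.001,0,0,0,0],[-0.0015,-0.0015,0,0,0,0],[-0.002,-0.002,0,0,0,0],[-0.0025,-0.0025,0,0,0,0],[-0.003,-0.003,0,0,0,0],[-0.003,-0.003,0,0,0,0],[-0.003,-0.003,0,0,0,0]]'
```

```text
time_s: 16.1
position: [0.5631, 0.0077, 0.0677]
tcp_rot: [[-0.501, 0.865, 0.002], [0.865, 0.501, 0.0], [-0.001, 0.002, -1.0]]
force: [4.2, 2.1, -1.4]
opening: 0.007
grasp_force: 2.0
```

```bash
python3 -m handwheel '[[-0.0005,-0.0005,0,0,0,0],[-0.001,-0.001,0,0,0,0],[-0.001,-0.001,0,0,0,0],[-0.001,-0.001,0,0,0,0],[-0.001,-0.001,0,0,0,0],[-0.001,-0.001,0,0,0,0],[-0.001,-0.001,0,0,0,0],[-0.001,-0.001,0,0,0,0]]'
```

```text
time_s: 16.77
position: [0.5629, 0.0071, 0.0678]
tcp_rot: [[-0.5, 0.866, 0.004], [0.866, 0.5, 0.001], [-0.001, 0.004, -1.0]]
force: [4.8, 4.5, -1.3]
opening: 0.007
grasp_force: 3.0
```

The nut is firm at its stop: force is rising and nothing moves. I'll back off, lift and clear the view.

```bash
python3 -m handwheel '[[0.005,0.005,0,0,0,0],[0.008,0.009,0,0,0,0],[0.008,0.009,0.03,0,0,0],[0.008,0.009,0.07,0,0,0],[0.008,0.009,0.11,0,0,0],[0.008,0.009,0.15,0,0,0],[0.008,0.009,0.18,0,0,0],[0.008,0.009,0.18,0,0,0]]'; python3 -m handwheel '[[0,-0.04,0,0,0,0],[0,-0.08,0,0,0,0],[0,-0.12,0,0,0,0],[0,-0.16,0,0,0,0],[0,-0.2,0,0,0,0],[0,-0.24,0,0,0,0],[0,-0.28,0,0,0,0],[0,-0.28,0,0,0,0]]'; python3 - <<'E'
from h import *
I,D=cams.capture("top");J,_=cams.capture("side")
C=np.zeros((405,800,3),np.uint8)
C[:360,:440]=cv2.resize(I[165:255,185:295],None,fx=4,fy=4,interpolation=cv2.INTER_CUBIC); C[:405,445:]=cv2.resize(J[120:255,187:305],(355,405),interpolation=cv2.INTER_CUBIC)
cv2.imwrite("pics/fin.png",C)
E
```

```text
time_s: 17.43
position: [0.5721, 0.015, 0.2543]
tcp_rot: [[-0.502, 0.865, 0.011], [0.865, 0.502, -0.003], [-0.008, 0.008, -1.0]]
force: [1.6, 1.5, -0.4]
opening: 0.008
grasp_force: 0.0
time_s: 18.1
position: [0.5683, -0.2723, 0.2463]
tcp_rot: [[-0.496, 0.868, -0.001], [0.868, 0.496, -0.005], [-0.003, -0.003, -1.0]]
force: [0.2, 1.1, -0.0]
opening: 0.004
grasp_force: 0.0
```

View pics/fin.png

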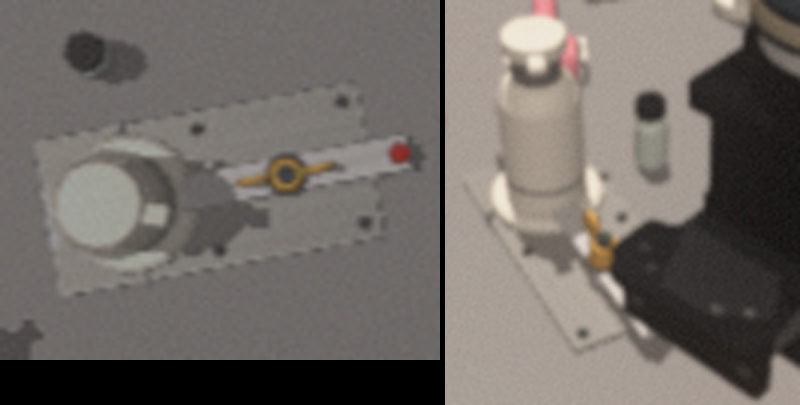

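The final view shows the keeper and wings lined up with the bracket axis: stud at (285,174), peg at (400,153), wing tips at (240,183) and (335,166). The dispenser and vial are unmoved and the robot is clear.

```bash
python3 -c "
from rig import bot
print(bot.hand_in())"
```

```text
the job is handed in; nothing more can be done
None
```

The keeper is closed against its stop pin, the wing nut is spun down firmly onto the washer, the dispenser and vial stand where they were, the arm finished clear, and the job is handed in at about 18 s (no verdict came back).

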